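# Stow the piping nozzles and bring their canister to the front

## Robot

A 6-joint arm with a two-finger parallel gripper is mounted at the origin on the work surface. World frame = base frame: x ahead of the robot, y to its left, z up, the work surface at z = 0. Lengths are in m, angles in rad, forces in N, time in s.
With the tool pointing down it reaches from about 0.325 to 0.85 m from the base axis. Payload 15.5 kg.
Tool frame: the origin (TCP) lies on the mounting face of the last link; the fingertips stand 191 mm ahead of it and the grasp point (between the pads) lies 172 mm ahead of it (tip_extent is the z of the fingertips in the tool frame, in m); z points along the fingers, y is the line along which they close (so a half turn about z gives the same grasp; the last joint's range is limited). The gripper opens to 91 mm and grips with 3 to 60 N. Pads are 32 mm wide; open, the fingers measure 118 mm over their backs; the gripper's body (76 mm by 178 mm) begins 60 mm behind the grasp point.
Start: joints at [-1.25, 0.494, 1.345, -0, 1.302, -0.096], TCP at [0.253, -0.571, 0.405] pointing down, gripper open.
Joint ranges: [-2.91, 2.91], [-0.82, 2.16], [0.22, 2.67], [-1.22, 4.37], [0.12, 2.79], [-3.08, 3.08]. Speed limits (rad/s): [1.89, 1.89, 2.57, 3.01, 3.01, 3.01].

## Interface

Orientations are given as a 3x3 rotation matrix whose columns are the frame's x, y, z axes.
In Python, from plant import read_state, camera, camera_params, hand_in, tip_extent gives the robot as it stands.
- The arm moves only by the shell command python3 -m inch 'ROWS' [FORCE]. ROWS is JSON, a list that holds one entry, the list of rows, each a list of 7 numbers: the opening, from 0 (shut) to 1 (fully open), then the shift along the tool's x, y, z scaled (see below), then the turn, a rotation vector about the tool's x, y, z scaled (see below). A call has 1 to 8 rows; each row is the pose to reach, as a shift and turn from the pose commanded when the call began, along the tool's axes at that moment; what a row does not reach only later rows make up. The controller multiplies each number of a shift by 250 mm and each number of a turn by 30 degrees. A row lasts 1/12 s, in which the tool goes at most 41.7 mm and 7.16 degrees, less where a joint would pass 70% of its speed; a pose out of reach is approached as far as the arm can. A call with a number of a shift or a turn outside -1 to 1 is refused whole. A call with a gripper value outside its range is refused whole. The fingers move at their own pace and stop on an object; FORCE is the grip in N (left out, the last holds). Time passes only in rows, so rows that repeat a pose let the fingers close. It gives the time, the measured TCP pose, the force, the opening and the grip force at its end, in the units of the state.
- read_state(): the state, without advancing time (a new reading comes with each control period).
- camera(name): name is "scene" or "top" or "wrist"; returns (picture, depth): 480x640x3 uint8, red, green, blue; 480x640 float32, m along the optical axis (not along the pixel's ray), 0 where there is no reading.
- camera_params(name): a dict with "intrinsics" (3x3 intrinsics, pixels), "position" and "orientation" of the camera in the world; the wrist camera has in their place "tool_from_camera" (4x4, takes a point from camera to tool coordinates, whose origin is the TCP and whose axes are the flange's). Camera axes: x right, y up, looking along -z (the intrinsics and any distortion apply to the point x, -y, -z); pixel columns grow to the right and rows downward; lengths in m; the calibration is good to about 2 mm. A picture is of the moment at which its call begins: read the wrist's pose just before it. camera_params takes no time and is no camera call.
- hand_in(): hands the job in; it is judged then, once.
The state is a dict: "time_s": time; "joints": joint angles; "qvel": joint speeds; "tau": joint torques, N m; "ee_pos": TCP position; "tool_rot": TCP orientation; "wrist_force": force on the tool from outside, world axes, zero at the start; "wrist_torque": the same for the moment, N m; "grip_width": finger opening in m; "gripper_force": force on a finger pad.
Only numpy, scipy, OpenCV 4.12 (cv2) and the standard library are available. Lean on these libraries where they do the work, as an engineer would, in place of code of your own. Each camera call takes 0.05 s, during which the arm holds its last target. There are 200 camera calls.

## Task

First drop the two steel piping nozzles from the sheet tray into the tall square canister on the carousel. Then turn the carousel by its handle bar until that canister is centred over the pointer on the carousel's foot, and finish while still gripping the handle firmly so that the carousel stays still there. Leave everything else on the counter where it is.

Things in the scene. Friction and masses are not known exactly. Their poses are not given: they have to be found in the camera images.
- nozzle_a: plain steel piping nozzle standing narrow end up on the aluminium sheet tray (220 x 280 mm, floor 4 mm above the counter, rim 14 mm high): a straight collar 26 mm across and 20 mm tall, above it a cone tapering to 10 mm at 42 mm; about 30 g. Origin: centre of its underside, z up its axis.
- nozzle_b: the second piping nozzle, identical to nozzle_a. The two nozzles and the ring cutter stand in a row along the tray's long side, in any order, at least 65 mm apart along it. The tray's long side lies roughly along y.
- tray: the fixed aluminium sheet tray. Origin: centre of its underside; its y axis runs along the long side (280 mm), its x axis along the short side (220 mm). The nozzles stand at least 65 mm from its long rims.
- carousel: fixed foot of the carousel, a dark steel disc 210 mm across and 18 mm high with a flat steel arrow that points along the foot's own -x axis and ends 184 mm from the turning axis, sticking out from under the turntable. Origin: on the turning axis at the counter. z up.
- turntable (a joint): turning angle of the wooden turntable (250 mm across, upper face 32 mm above the counter) about the vertical axis through the carousel's origin, rad, counter-clockwise from above positive; 0 (or any whole turn) when the square canister is over the pointer. Turns both ways, light friction (0.05 N m), no spring.
- canister (a point): centre of the inner floor of the tall square steel canister on the turntable, 85 mm from the turning axis. The canister is open at the top, 66 x 66 mm outside, walls 3 mm, two sides square to the line to the axis; inner floor 35 mm and rim 132 mm above the counter. The point's x axis points from the canister to the turning axis, z up.
- front (a point): the spot on the foot, 85 mm from the turning axis towards the pointer, over which the canister's centre must come.
- pointer (a point): tip of the pointer arrow, 14 mm above the counter, 184 mm from the turning axis.
- grip (a point): middle of the steel handle bar that stands upright on a post on the turning axis, 181 mm above the counter. The bar is 70 mm long along this point's x axis (the line from canister to axis), 16 mm thick along its y axis, and reaches from 156 to 202 mm above the counter; it turns with the turntable and everything else on the carousel is lower than its bar.
- axis (a point): point on the turning axis on the turntable's upper face, 32 mm above the counter. Around it, a quarter turn apart, each 85 mm from the axis and fixed to the turntable, stand the tall square canister and three short round steel cups (66 mm across, 50 mm tall).
- cutter: plain steel ring cutter, open tube 48 mm across, 32 mm high, on the tray beside the nozzles; loose, not to be disturbed.
- ramekin: white ceramic bowl, 72 mm across, 40 mm high; loose, not to be disturbed.
- squeeze: white squeeze bottle, 52 mm across, 150 mm high; loose, not to be disturbed.
- mill: dark wooden pepper mill, 52 mm across, 140 mm high; loose, not to be disturbed.
- spoon: steel spoon, 180 mm long, lying flat; loose, not to be disturbed.
- shaker: small glass jar with steel cap, 44 mm across, 75 mm high; loose, not to be disturbed.

How it is judged:
By the outcome, as a careful person would: the job done as asked, in the order asked, and still so for the second after the job is handed in, while the arm keeps its last pose, push and grip.
It also fails if it takes over 72 s, if anything falls off the work surface, if the arm or the gripper's body presses on something with over 40 N, if the wrist force passes 120 N, or if a joint passes its speed limit or range.

## Working session

There is one attempt and no reset: what is moved stays moved. The work goes in short steps, Python scripts to look and compute and a shell command to move; the robot and the scene stay as the last step left them, time stands still between calls to the robot, and variables do not carry over. Pictures are saved under pics/ and viewed, at most 10 in all, crops included, and the job is handed in when it is done.

```bash
mkdir -p pics; ls; cat > h.py <<'E'
import numpy as np, cv2
from plant import *
def pose(name,st=None):
    p=camera_params(name)
    if name=='wrist':
        st=st or read_state(); T=np.eye(4);T[:3,:3]=np.array(st['tool_rot']);T[:3,3]=st['ee_pos']
        T=T@np.array(p['tool_from_camera']); return np.array(p['intrinsics']),T[:3,3],T[:3,:3]
    return np.array(p['intrinsics']),np.array(p['position']),np.array(p['orientation'])
def ray(P,u,v):
    K,o,R=P; return o,R@np.array([(u-K[0,2])/K[0,0],-(v-K[1,2])/K[1,1],-1])
def atz(P,u,v,z):
    o,d=ray(P,u,v); return o+d*(z-o[2])/d[2]
def atd(P,u,v,D):
    o,d=ray(P,u,v); return o+d*D[int(v),int(u)]
def proj(P,X):
    K,o,R=P; c=R.T@(np.array(X)-o); return K[0,0]*c[0]/-c[2]+K[0,2],K[1,1]*-c[1]/-c[2]+K[1,2]
def cloud(P,D):
    K,o,R=P; v,u=np.mgrid[:480,:640]; c=np.stack([(u-K[0,2])/K[0,0],-(v-K[1,2])/K[1,1],-np.ones(u.shape)],-1)*D[...,None]
    return c@R.T+o
E
python3 - <<'E'
from h import *
for n in ['top','scene']:
    P=pose(n);im,D=camera(n);np.savez(f'{n}.npz',im=im,D=D);cv2.imwrite(f'pics/{n}0.png',im[...,::-1]);print(n,P[1],P[2].round(3).tolist(),P[0].tolist())
    print({k:v for k,v in camera_params(n).items() if k not in('intrinsics','position','orientation')})
s=read_state();print(s['time_s'],s['tool_rot'],tip_extent, camera_params('wrist'))
E
```

```text
pics
top [ 0.430222   -0.03256106  1.10763724] [[-0.017, 0.987, -0.162], [-1.0, -0.019, -0.009], [-0.012, 0.162, 0.987]] [[464.71063326515986, 0.0, 325.82268931852576], [0.0, 464.71063326515986, 240.60827576646824], [0.0, 0.0, 1.0]]
{}
scene [1.44867068 0.59972628 0.96163621] [[-0.597, -0.487, 0.637], [0.802, -0.378, 0.462], [0.016, 0.787, 0.616]] [[541.3941645208456, 0.0, 311.3631084865216], [0.0, 541.3941645208456, 243.67047418541333], [0.0, 0.0, 1.0]]
{}
0.1 [[ 9.14380344e-01  4.04856054e-01 -4.02326078e-04]
 [ 4.04856251e-01 -9.14379769e-01  1.02701096e-03]
 [ 4.79127767e-05 -1.10196286e-03 -9.99999392e-01]] 0.1908 {'intrinsics': array([[357.07828887,   0.        , 320.47365571],
       [  0.        , 357.07828887, 242.21602393],
       [  0.        ,   0.        ,   1.        ]]), 'tool_from_camera': array([[ 5.80678872e-04,  9.65156991e-01,  2.61670873e-01,
         7.37566067e-02],
       [ 9.99999830e-01, -5.76039145e-04, -9.44337616e-05,
        -1.14773694e-03],
       [ 5.95892607e-05,  2.61670883e-01, -9.65157161e-01,
         2.13034438e-02],
       [ 0.00000000e+00,  0.00000000e+00,  0.00000000e+00,
         1.00000000e+00]])}
```

View pics/top0.png

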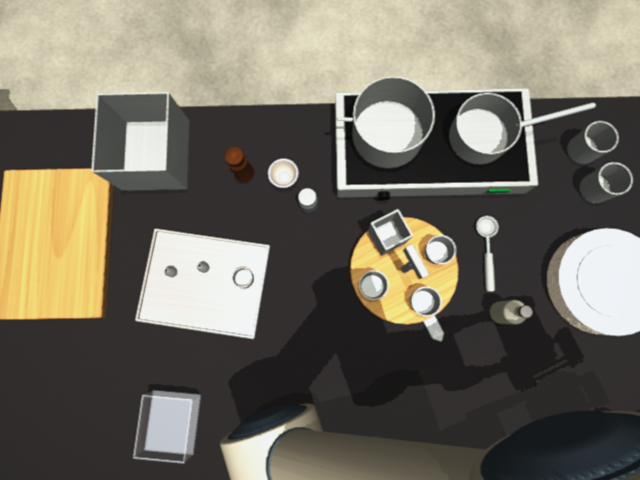

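View pics/scene0.png

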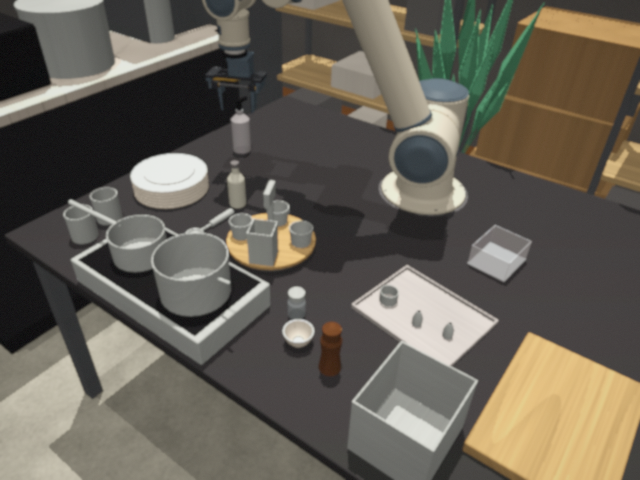

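The top view shows the tray at (205,285) with nozzles near (170,271) and (203,267) and the ring at (243,278). The carousel is at (404,270), with the canister at (390,231), handle (415,262), and pointer tip near (438,338). I'll look closer and use depth.

```bash
python3 - <<'E'
from h import *
P=pose('top');z=np.load('top.npz');im,D=z['im'],z['D'];X=cloud(P,D)
a=cv2.resize(im[200:350,340:470],None,fx=4,fy=4,interpolation=cv2.INTER_CUBIC)
b=cv2.resize(im[220:345,130:275],None,fx=2,fy=2,interpolation=cv2.INTER_CUBIC)
c=np.zeros((600,520+290,3),np.uint8);c[:600,:520]=a;c[:250,520:]=b
cv2.imwrite('pics/crop1.png',cv2.resize(c[...,::-1],(800,593)))
def box(u0,u1,v0,v1,zlo,zhi):
    q=X[v0:v1,u0:u1].reshape(-1,3);m=(q[:,2]>zlo)&(q[:,2]<zhi);return q[m]
for n,b in dict(nzL=(160,182,260,282,.02,.06),nzR=(193,214,257,277,.02,.06),cut=(230,257,264,292,.02,.05),handle=(385,440,235,290,.19,.215),can=(365,420,205,260,.12,.14)).items():
    q=box(*b);print(n,len(q),q.mean(0).round(4),q.min(0).round(3),q.max(0).round(3))
    if n in('handle','can'):
        r=cv2.minAreaRect(q[:,:2].astype(np.float32)*1000);print(r)
q=box(340,470,205,335,.028,.036);print('tt',cv2.minEnclosingCircle(q[:,:2].astype(np.float32)*1000))
q=box(130,275,220,345,.008,.02);print('tray',cv2.minAreaRect(q[:,:2].astype(np.float32)*1000),np.median(q[:,2]))
for u,v in [(438,337),(432,325),(300,320)]: print(atd(P,u,v,D))
S=pose('scene');Ds=np.load('scene.npz')['D']
Y=cloud(S,Ds)
for n,(u0,u1,v0,v1,lo,hi) in dict(nzL=(440,458,316,340,.01,.06),nzR=(408,428,305,330,.01,.06),handle=(258,282,175,220,.15,.215)).items():
    q=Y[v0:v1,u0:u1].reshape(-1,3);q=q[(q[:,2]>lo)&(q[:,2]<hi)];print('scene',n,len(q),q.mean(0).round(4),q.min(0).round(3),q.max(0).round(3))
E
```

```text
nzL 95 [0.5426 0.3434 0.0349] [0.531 0.334 0.022] [0.555 0.355 0.05 ]
nzR 94 [0.552  0.2678 0.0347] [0.541 0.258 0.02 ] [0.565 0.283 0.048]
cut 118 [0.525  0.1752 0.0324] [0.502 0.151 0.02 ] [0.548 0.2   0.04 ]
handle 315 [ 0.5365 -0.2005  0.2004] [ 0.504 -0.222  0.191] [ 0.569 -0.18   0.206]
((536.9839477539062, -201.37643432617188), (68.9338150024414, 16.828975677490234), 26.635711669921875)
can 257 [ 0.6136 -0.1641  0.1296] [ 0.569 -0.207  0.12 ] [ 0.656 -0.12   0.136]
((613.2369995117188, -163.25167846679688), (66.485595703125, 67.308349609375), 26.842750549316406)
tt ((537.0811767578125, -201.16189575195312), 124.48049926757812)
tray ((516.5757446289062, 271.0270690917969), (282.2370300292969, 220.28126525878906), 80.61505126953125) 0.012797420123763281
[ 0.38064533 -0.2760682   0.01460767]
[ 0.40794533 -0.26430716  0.01210631]
[4.24429831e-01 4.19894503e-02 1.03788240e-04]
scene nzL 147 [0.5509 0.3483 0.0286] [0.538 0.335 0.01 ] [0.56  0.372 0.05 ]
scene nzR 136 [0.5601 0.2719 0.0294] [0.544 0.252 0.01 ] [0.569 0.282 0.051]
scene handle 242 [ 0.5457 -0.1948  0.1874] [ 0.5   -0.222  0.152] [ 0.572 -0.179  0.205]
```

View pics/crop1.png

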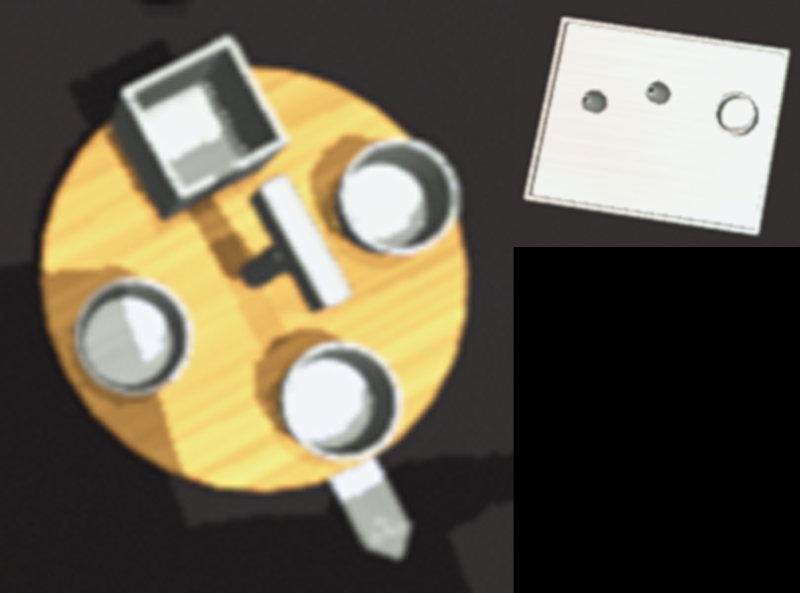

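```bash
python3 - <<'E'
from h import *
P=pose('top');z=np.load('top.npz');im,D=z['im'],z['D'];X=cloud(P,D)
A=np.array([.537,-.2013])
p=atz(P,402/3.951+340,560/3.951+200,.014);d=p[:2]-A;print('tip',p,np.hypot(*d),np.degrees(np.arctan2(d[1],d[0])))
m=(X[...,2]>.007)&(X[...,2]<.022);r=np.hypot(X[...,0]-A[0],X[...,1]-A[1]);m&=(r>.128)&(r<.2)
q=X[m];d=q[:,:2]-A;a=np.degrees(np.arctan2(d[:,1],d[:,0]));rr=np.hypot(*d.T)
for lo,hi in [(.13,.14),(.14,.15),(.15,.16),(.16,.17),(.17,.18),(.18,.2)]:
    k=(rr>lo)&(rr<hi);print(lo,k.sum(),np.median(a[k]) if k.any() else 0,a[k].min() if k.any() else 0,a[k].max() if k.any() else 0)
S=pose('scene')
# nozzle top tip px in both views: fit each by projecting; overhead blob centre
for n,b in dict(L=(160,182,260,282),R=(193,214,257,277)).items():
    u0,u1,v0,v1=b;g=im[v0:v1,u0:u1].max(-1);k=(g<170).astype(np.uint8);mm=cv2.moments(k,True)
    u,v=mm['m10']/mm['m00']+u0,mm['m01']/mm['m00']+v0;print(n,k.sum(),u,v,atz(P,u,v,.024))
for w in [(.5426,.345,.046),(.552,.2695,.046)]: print(proj(P,w),proj(S,w))
E
```

```text
tip [ 0.36982921 -0.28418301  0.014     ] 0.18658956513617117 -153.62785854806728
0.13 56 -154.2347375574955 -160.11710289568828 -148.22466645289208
0.14 55 -153.97741083996215 -159.55942782455497 -148.69816235023794
0.15 57 -154.73395092772228 -159.58655236688998 -149.03405550187023
0.16 57 -153.62618763350287 -158.95985256318605 -28.23221689669877
0.17 37 -154.2054327949212 -158.5825010024023 -150.15588654270164
0.18 210 -84.56070318565655 -171.0427597190823 24.479119148150204
L 109 170.61467889908258 271.0183486238532 [0.54303714 0.3434568  0.024     ]
R 97 203.12371134020617 266.55670103092785 [0.55216621 0.26715769 0.024     ]
(np.float64(166.67004095537277), np.float64(270.2873022867866)) (np.float64(449.81757929056926), np.float64(322.43533058132846))
(np.float64(199.50018072382628), np.float64(265.6246326806776)) (np.float64(418.91225236856235), np.float64(310.5970604521355))
```

```bash
cat >> h.py <<'E'
def go(x,y,z,yaw,st=None):
    st=st or read_state();R=np.array(st['tool_rot']);d=R.T@(np.array([x,y,z])-st['ee_pos'])
    yw=np.degrees(np.arctan2(R[1,0],R[0,0]));t=-((yaw-yw+180)%360-180)
    print('shift',(d/.25).round(4),'turn z',round(t/30,4),'yaw',round(yw,2),'dist mm',round(np.linalg.norm(d)*1000,1),'t',st['time_s'],'w',st['grip_width'])
E
python3 - <<'E'
from h import *
go(.55,.305,.37,80.6)
P=pose('top');D=np.load('top.npz')['D'];X=cloud(P,D)
q=X[70:200,335:540].reshape(-1,3);print('pots',q[(q[:,2]>.12)].min(0),q[:,2].max());q=q[(q[:,2]>.12)];print(q[q[:,0].argmin()])
E
```

```text
shift [ 2.5056 -2.7241  0.1399] turn z -1.8906 yaw 23.88 dist mm 926.0 t 0.1 w 0.09115800138638175
pots [ 0.430222   -0.49149563  0.1200083 ] 1.107637235195604
[ 0.430222   -0.03256106  1.10763724]
```

```bash
python3 -m inch '[[[1,0.83,-0.9,0,0,0,0],[1,0.83,-0.9,0,0,0,0],[1,0.83,-0.9,0,0,0,0],[1,0.83,-0.9,0,0,0,0],[1,0.83,-0.9,0,0,0,0],[1,0.83,-0.9,0,0,0,0],[1,0.83,-0.9,0,0,0,0],[1,0.83,-0.9,0,0,0,0]]]' 20
python3 -m inch '[[[1,0.83,-0.9,0,0,0,0],[1,0.83,-0.9,0,0,0,0],[1,0.83,-0.9,0,0,0,0],[1,0.83,-0.9,0,0,0,0],[1,0.83,-0.9,0,0,0,0],[1,0.83,-0.9,0,0,0,0],[1,0.83,-0.9,0,0,0,0],[1,0.83,-0.9,0,0,0,0]]]'
python3 -c "
from h import *
go(.55,.305,.37,80.6)"
```

```text
time_s: 0.77
ee_pos: [0.3519, -0.2774, 0.4045]
tool_rot: [[0.914, 0.406, -0.001], [0.406, -0.914, 0.002], [0.0, -0.002, -1.0]]
wrist_force: [0.0, -0.8, 0.7]
grip_width: 0.0912
gripper_force: 0.0
time_s: 1.43
ee_pos: [0.4511, 0.012, 0.4047]
tool_rot: [[0.913, 0.407, 0.0], [0.407, -0.913, 0.001], [0.001, -0.001, -1.0]]
wrist_force: [-0.9, -1.0, 0.0]
grip_width: 0.0912
gripper_force: 0.0
shift [ 0.8384 -0.9093  0.1401] turn z -1.8862 yaw 24.02 dist mm 311.2 t 1.4333 w 0.09123336979091484
```

```bash
python3 -m inch '[[[1,0.84,-0.91,0.14,0,0,-1],[1,0.84,-0.91,0.14,0,0,-1],[1,0.84,-0.91,0.14,0,0,-1],[1,0.84,-0.91,0.14,0,0,-1],[1,0.84,-0.91,0.14,0,0,-1],[1,0.84,-0.91,0.14,0,0,-1],[1,0.84,-0.91,0.14,0,0,-1],[1,0.84,-0.91,0.14,0,0,-1]]]' >/dev/null
python3 -m inch '[[[0.65,0,0,0,0,0,-0.89],[0.65,0,0,0,0,0,-0.89],[0.65,0,0,0,0,0,-0.89],[0.65,0,0,0,0,0,-0.89],[0.65,0,0,0,0,0,-0.89],[0.65,0,0,0,0,0,-0.89],[0.65,0,0,0,0,0,-0.89]]]'
python3 - <<'E'
from h import *
go(.55,.305,.37,80.6)
P=pose('wrist');im,D=camera('wrist');np.savez('w1.npz',im=im,D=D);cv2.imwrite('pics/w1.png',im[...,::-1])
for w in [(.5426,.345,.046),(.552,.2695,.046),(.525,.175,.036)]: print(proj(P,w))
E
```

```text
time_s: 2.68
ee_pos: [0.5502, 0.301, 0.3696]
tool_rot: [[0.167, 0.986, -0.0], [0.986, -0.167, -0.0], [-0.0, -0.0, -1.0]]
wrist_force: [0.4, 0.4, 1.2]
grip_width: 0.0592
gripper_force: 0.0
shift [ 0.0157 -0.0035 -0.0017] turn z -0.0073 yaw 80.38 dist mm 4.1 t 2.6833 w 0.059204134748441856
(np.float64(303.62075571763467), np.float64(185.47503081239813))
(np.float64(329.05201242385726), np.float64(267.50647491279085))
(np.float64(317.23509769334754), np.float64(357.26987491474307))
```

View pics/w1.png

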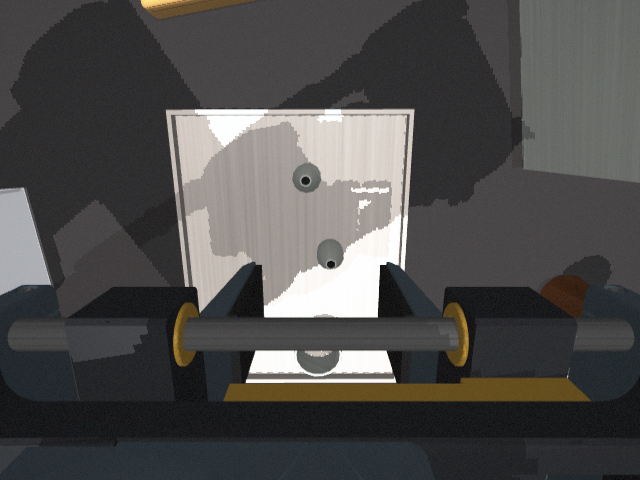

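Nozzle holes appear at (305.5,181) (L) and (330.5,264) (R); the cutter is at (318,358).

```bash
python3 - <<'E'
from h import *
P=pose('wrist')
L=atz(P,305.5,181,.046);R=atz(P,330.5,264,.046);print(L,R,np.degrees(np.arctan2(*(L-R)[[1,0]])),np.linalg.norm(L-R))
D=np.load('w1.npz')['D'];X=cloud(P,D)
for b in [(292,322,162,195),(316,346,238,272)]:
    q=X[b[2]:b[3],b[0]:b[1]].reshape(-1,3);k=q[:,2]>.01;print(q[k].min(0),q[k].max(0)); k=q[:,2]>.04;print(q[k].mean(0))
go(R[0],R[1],.26,80.6);go(R[0],R[1],.198,80.6)
E
```

```text
[0.54485639 0.34841398 0.046     ] [0.5538816  0.27254622 0.046     ] 96.78401015801283 0.07640269531648172
[0.53184158 0.33615321 0.01143683] [0.56188971 0.37486623 0.34833213]
[0.54496448 0.34928406 0.04708139]
[0.54139458 0.26051162 0.01008303] [0.56675489 0.37486623 0.34833213]
[0.55437864 0.27808788 0.05834171]
shift [-0.1096  0.0334  0.4386] turn z -0.0064 yaw 80.41 dist mm 113.3 t 2.7333 w 0.05947153124838863
shift [-0.1096  0.0334  0.6866] turn z -0.0064 yaw 80.41 dist mm 174.0 t 2.7333 w 0.05947153124838863
```

```bash
python3 -m inch '[[[0.65,-0.106,0.034,0.2,0,0,0],[0.65,-0.106,0.034,0.4,0,0,0],[0.65,-0.106,0.034,0.5,0,0,0],[0.65,-0.106,0.034,0.6,0,0,0],[0.65,-0.106,0.034,0.65,0,0,0],[0.65,-0.106,0.034,0.687,0,0,0],[0.65,-0.106,0.034,0.687,0,0,0],[0.65,-0.106,0.034,0.687,0,0,0]]]'
python3 -c "
from h import *
go(.554,.2735,.198,80.6)"
```

```text
time_s: 3.4
ee_pos: [0.5548, 0.2739, 0.1992]
tool_rot: [[0.164, 0.986, 0.001], [0.986, -0.164, 0.001], [0.001, 0.001, -1.0]]
wrist_force: [0.4, -0.8, 0.4]
grip_width: 0.0591
gripper_force: 0.0
shift [-0.002  -0.0031  0.0048] turn z -0.0012 yaw 80.56 dist mm 1.5 t 3.4 w 0.05905444822579391
```

Close and lift.

```bash
python3 -m inch '[[[0.2,0,0,0,0,0,0],[0.2,0,0,0,0,0,0],[0.2,0,0,0,0,0,0],[0.2,0,0,0,0,0,0],[0.2,0,0,0,0,0,0],[0.2,0,0,0,0,0,0],[0.2,0,0,0,0,0,0],[0.2,0,0,0,0,0,0]]]' 20
python3 -m inch '[[[0.2,0,0,0,0,0,0],[0.2,0,0,0,0,0,0],[0.2,0,0,-0.08,0,0,0],[0.2,0,0,-0.2,0,0,0],[0.2,0,0,-0.36,0,0,0],[0.2,0,0,-0.52,0,0,0],[0.2,0,0,-0.68,0,0,0],[0.2,0,0,-0.68,0,0,0]]]'
python3 -c "
from h import *
go(.6132,-.1633,.385,26.5)"
```

```text
time_s: 4.07
ee_pos: [0.5544, 0.2735, 0.1983]
tool_rot: [[0.164, 0.987, 0.0], [0.987, -0.164, 0.0], [0.0, 0.0, -1.0]]
wrist_force: [-0.8, -0.7, 5.7]
grip_width: 0.0251
gripper_force: 20.0
time_s: 4.73
ee_pos: [0.5556, 0.274, 0.3758]
tool_rot: [[0.164, 0.986, 0.01], [0.987, -0.164, 0.004], [0.005, 0.009, -1.0]]
wrist_force: [1.2, 0.9, 0.8]
grip_width: 0.0251
gripper_force: 20.0
shift [-1.6879  0.5139 -0.0412] turn z 1.8028 yaw 80.58 dist mm 441.2 t 4.7333 w 0.0251408694048373
```

```bash
python3 -m inch '[[[0.2,-0.13,0.04,-0.04,0,0,0.2],[0.2,-0.3,0.09,-0.04,0,0,0.4],[0.2,-0.47,0.14,-0.04,0,0,0.6],[0.2,-0.63,0.19,-0.04,0,0,0.8],[0.2,-0.8,0.24,-0.04,0,0,0.9],[0.2,-0.9,0.27,-0.04,0,0,0.9],[0.2,-0.9,0.27,-0.04,0,0,0.9],[0.2,-0.9,0.27,-0.04,0,0,0.9]]]'
python3 -c "
from h import *
go(.6132,-.1633,.385,26.5)"
```

```text
time_s: 5.4
ee_pos: [0.5842, 0.0387, 0.3778]
tool_rot: [[0.596, 0.803, -0.0], [0.803, -0.596, 0.0], [-0.0, -0.0, -1.0]]
wrist_force: [-0.2, -0.2, 0.3]
grip_width: 0.0255
gripper_force: 20.0
shift [-0.5793  0.5748 -0.0287] turn z 0.897 yaw 53.41 dist mm 204.2 t 5.4 w 0.02549624690375176
```

```bash
python3 -m inch '[[[0.2,-0.11,0.11,-0.029,0,0,0.2],[0.2,-0.22,0.22,-0.029,0,0,0.4],[0.2,-0.33,0.33,-0.029,0,0,0.6],[0.2,-0.44,0.44,-0.029,0,0,0.8],[0.2,-0.54,0.53,-0.029,0,0,0.897],[0.2,-0.579,0.575,-0.029,0,0,0.897],[0.2,-0.579,0.575,-0.029,0,0,0.897],[0.2,-0.579,0.575,-0.029,0,0,0.897]]]'
python3 - <<'E'
from h import *
go(.6132,-.1633,.335,26.5)
P=pose('wrist');im,D=camera('wrist');cv2.imwrite('pics/w2.png',im[...,::-1])
X=cloud(P,D);m=(X[...,2]>.126)&(X[...,2]<.138)&(np.hypot(X[...,0]-.613,X[...,1]+.163)<.055)
print(m.sum(),cv2.minAreaRect(X[m][:,:2].astype(np.float32)*1000))
E
```

```text
time_s: 6.07
ee_pos: [0.6139, -0.1607, 0.3849]
tool_rot: [[0.893, 0.45, -0.001], [0.45, -0.893, 0.001], [-0.0, -0.001, -1.0]]
wrist_force: [-0.4, -0.5, -0.6]
grip_width: 0.0256
gripper_force: 20.0
shift [-0.0072  0.0081  0.1995] turn z 0.0073 yaw 26.72 dist mm 50.0 t 6.0667 w 0.025605940150485618
1159 ((622.8161010742188, -157.8791046142578), (45.04801559448242, 66.21975708007812), 26.374536514282227)
```

View pics/w2.png

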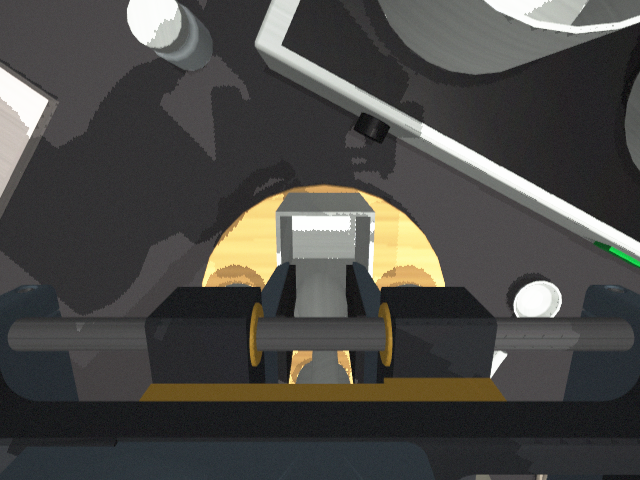

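The wrist view shows the canister rim (277–375, 195–210) centred ahead of the fingers, and its position agrees with the top camera. Lower and release.

```bash
python3 -m inch '[[[0.2,-0.007,0.006,0.1,0,0,0],[0.2,-0.007,0.006,0.19,0,0,0],[0.2,-0.007,0.006,0.2,0,0,0],[0.2,-0.007,0.006,0.2,0,0,0],[0.2,-0.007,0.006,0.2,0,0,0],[0.2,-0.007,0.006,0.2,0,0,0]]]'
python3 -m inch '[[[0.6,0,0,0,0,0,0],[0.6,0,0,0,0,0,0],[0.6,0,0,0,0,0,0],[0.6,0,0,0,0,0,0],[0.6,0,0,0,0,0,0],[0.6,0,0,0,0,0,0]]]'
python3 -m inch '[[[0.6,0,0,-0.15,0,0,0],[0.6,0,0,-0.25,0,0,0],[0.6,0,0,-0.25,0,0,0],[0.6,0,0,-0.25,0,0,0],[0.6,0,0,-0.25,0,0,0]]]'
python3 - <<'E'
from h import *
go(.545,.349,.39,80.6)
im,D=camera('wrist');im2,D2=camera('top')
c=np.zeros((480,800,3),np.uint8);c[:,:400]=im[120:360,220:420].repeat(2,0).repeat(2,1);c[:,400:]=cv2.resize(im2[180:300,340:440],(400,480))
cv2.imwrite('pics/c3.png',c[...,::-1])
E
```

```text
time_s: 6.62
ee_pos: [0.6134, -0.1629, 0.3367]
tool_rot: [[0.893, 0.45, 0.002], [0.45, -0.893, -0.001], [0.001, 0.001, -1.0]]
wrist_force: [0.2, -0.6, -0.5]
grip_width: 0.0252
gripper_force: 20.0
time_s: 7.12
ee_pos: [0.6129, -0.1635, 0.3353]
tool_rot: [[0.894, 0.449, 0.0], [0.449, -0.894, -0.0], [0.0, 0.0, -1.0]]
wrist_force: [0.4, -1.2, -1.0]
grip_width: 0.0546
gripper_force: 0.0
time_s: 7.53
ee_pos: [0.6127, -0.1634, 0.3973]
tool_rot: [[0.894, 0.449, -0.0], [0.449, -0.894, 0.0], [-0.0, -0.0, -1.0]]
wrist_force: [0.8, 0.2, -0.5]
grip_width: 0.0549
gripper_force: 0.0
shift [ 0.678  -1.9531  0.0298] turn z -1.7977 yaw 26.67 dist mm 516.9 t 7.5333 w 0.05491458306778185
```

View pics/c3.png

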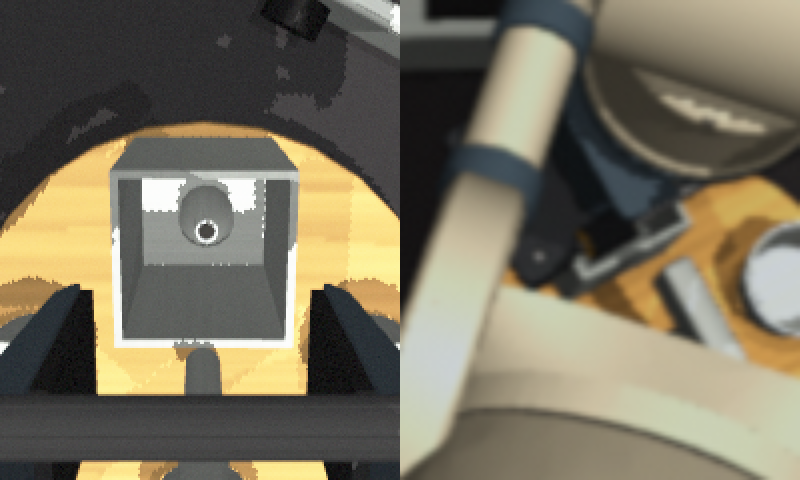

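The first nozzle stands upright inside the canister (hole at (205,231) in the crop). Now the second.

```bash
python3 -m inch '[[[0.65,0.05,-0.15,0,0,0,-0.2],[0.65,0.11,-0.31,0,0,0,-0.4],[0.65,0.17,-0.47,0,0,0,-0.6],[0.65,0.22,-0.63,0,0,0,-0.8],[0.65,0.28,-0.79,0,0,0,-0.9],[0.65,0.34,-0.95,0.02,0,0,-0.9],[0.65,0.34,-0.98,0.02,0,0,-0.9],[0.65,0.34,-0.98,0.02,0,0,-0.9]]]'
python3 -c "
from h import *
go(.545,.349,.37,80.6)"
```

```text
time_s: 8.3
ee_pos: [0.5778, 0.0966, 0.3916]
tool_rot: [[0.59, 0.808, -0.002], [0.808, -0.59, 0.0], [-0.001, -0.002, -1.0]]
wrist_force: [-0.1, -0.1, 0.5]
grip_width: 0.0592
gripper_force: 0.0
shift [ 0.7381 -0.701   0.0872] turn z -0.8909 yaw 53.87 dist mm 255.4 t 8.3 w 0.059194441567160014
```

```bash
python3 -m inch '[[[0.65,0.11,-0.11,0.08,0,0,-0.2],[0.65,0.23,-0.22,0.08,0,0,-0.4],[0.65,0.35,-0.33,0.087,0,0,-0.6],[0.65,0.47,-0.44,0.087,0,0,-0.8],[0.65,0.59,-0.55,0.087,0,0,-0.89],[0.65,0.71,-0.66,0.087,0,0,-0.89],[0.65,0.738,-0.701,0.087,0,0,-0.89],[0.65,0.738,-0.701,0.087,0,0,-0.89]]]'
python3 -c "
from h import *
P=pose('wrist');im,D=camera('wrist');X=cloud(P,D)
m=(X[...,2]>.01)&(X[...,2]<.05)&(np.hypot(X[...,0]-.545,X[...,1]-.349)<.022);q=X[m];print(q.min(0),q.max(0));k=q[:,2]>.042;print(q[k].mean(0))
go(.545,.349,.198,80.6)"
```

```text
time_s: 8.97
ee_pos: [0.5465, 0.3482, 0.37]
tool_rot: [[0.165, 0.986, -0.001], [0.986, -0.165, -0.0], [-0.0, -0.001, -1.0]]
wrist_force: [-1.0, -0.5, 0.0]
grip_width: 0.0595
gripper_force: 0.0
[0.53203207 0.33601106 0.0101644 ] [0.55726551 0.361567   0.04665103]
[0.54466179 0.34937019 0.04448731]
shift [ 0.0096 -0.0089  0.6885] turn z -0.0049 yaw 80.45 dist mm 172.1 t 9.0167 w 0.05918540774554984
```

```bash
python3 -m inch '[[[0.65,0.009,-0.009,0.15,0,0,0],[0.65,0.009,-0.009,0.3,0,0,0],[0.65,0.009,-0.009,0.43,0,0,0],[0.65,0.009,-0.009,0.55,0,0,0],[0.65,0.009,-0.009,0.64,0,0,0],[0.65,0.009,-0.009,0.687,0,0,0],[0.65,0.009,-0.009,0.687,0,0,0],[0.65,0.009,-0.009,0.687,0,0,0]]]'
python3 -m inch '[[[0.2,0,0,0,0,0,0],[0.2,0,0,0,0,0,0],[0.2,0,0,0,0,0,0],[0.2,0,0,0,0,0,0],[0.2,0,0,0,0,0,0],[0.2,0,0,0,0,0,0],[0.2,0,0,0,0,0,0],[0.2,0,0,0,0,0,0]]]' 20
python3 -m inch '[[[0.2,0,0,0,0,0,0],[0.2,0,0,0,0,0,0],[0.2,0,0,-0.08,0,0,0],[0.2,0,0,-0.2,0,0,0],[0.2,0,0,-0.36,0,0,0],[0.2,0,0,-0.52,0,0,0],[0.2,0,0,-0.68,0,0,0],[0.2,0,0,-0.74,0,0,0]]]'
python3 -c "
from h import *
go(.603,-.1685,.385,26.5)"
```

```text
time_s: 9.68
ee_pos: [0.5458, 0.3474, 0.1992]
tool_rot: [[0.169, 0.986, -0.0], [0.986, -0.169, -0.0], [-0.0, -0.0, -1.0]]
wrist_force: [0.2, 0.5, 0.8]
grip_width: 0.0592
gripper_force: 0.0
time_s: 10.35
ee_pos: [0.5452, 0.3487, 0.1995]
tool_rot: [[0.167, 0.986, 0.0], [0.986, -0.167, 0.0], [0.0, 0.0, -1.0]]
wrist_force: [-1.0, -1.1, 5.7]
grip_width: 0.0252
gripper_force: 20.0
time_s: 11.02
ee_pos: [0.5457, 0.349, 0.39]
tool_rot: [[0.167, 0.986, 0.006], [0.986, -0.167, 0.003], [0.004, 0.005, -1.0]]
wrist_force: [0.6, 0.5, 0.5]
grip_width: 0.0252
gripper_force: 20.0
shift [-2.0028  0.5719  0.0151] turn z 1.796 yaw 80.38 dist mm 520.7 t 11.0167 w 0.02519798037538688
```

```bash
python3 -m inch '[[[0.2,-0.13,0.04,0,0,0,0.2],[0.2,-0.29,0.08,0,0,0,0.4],[0.2,-0.45,0.13,0,0,0,0.6],[0.2,-0.61,0.17,0,0,0,0.8],[0.2,-0.77,0.22,0,0,0,0.9],[0.2,-0.93,0.26,0,0,0,0.9],[0.2,-1,0.285,0,0,0,0.9],[0.2,-1,0.285,0,0,0,0.9]]]'
python3 -c "
from h import *
go(.603,-.1685,.385,26.5)"
```

```text
time_s: 11.68
ee_pos: [0.574, 0.0865, 0.3842]
tool_rot: [[0.6, 0.8, 0.0], [0.8, -0.6, -0.001], [-0.001, 0.001, -1.0]]
wrist_force: [0.1, 0.1, 0.0]
grip_width: 0.0253
gripper_force: 20.0
shift [-0.7467  0.7042 -0.0023] turn z 0.8887 yaw 53.16 dist mm 256.6 t 11.6833 w 0.025278124429526427
```

```bash
python3 -m inch '[[[0.2,-0.11,0.11,0,0,0,0.2],[0.2,-0.23,0.22,0,0,0,0.4],[0.2,-0.35,0.33,0,0,0,0.6],[0.2,-0.47,0.44,0,0,0,0.8],[0.2,-0.59,0.55,0,0,0,0.889],[0.2,-0.7,0.66,0,0,0,0.889],[0.2,-0.747,0.704,0,0,0,0.889],[0.2,-0.747,0.704,0,0,0,0.889]]]' >/dev/null
python3 -m inch '[[[0.2,0,0,0,0,0,0],[0.2,0,0,0,0,0,0]]]'
python3 -c "
from h import *
go(.603,-.1685,.335,26.5)"
```

```text
time_s: 12.52
ee_pos: [0.6034, -0.1635, 0.384]
tool_rot: [[0.893, 0.45, -0.001], [0.45, -0.893, 0.001], [-0.0, -0.001, -1.0]]
wrist_force: [0.2, 0.0, -1.1]
grip_width: 0.0252
gripper_force: 20.0
shift [-0.0103  0.0173  0.196 ] turn z 0.0081 yaw 26.74 dist mm 49.3 t 12.5167 w 0.025176921292442648
```

```bash
python3 -m inch '[[[0.2,-0.01,0.017,0.1,0,0,0],[0.2,-0.01,0.017,0.19,0,0,0],[0.2,-0.01,0.017,0.196,0,0,0],[0.2,-0.01,0.017,0.196,0,0,0],[0.2,-0.01,0.017,0.196,0,0,0],[0.2,-0.01,0.017,0.196,0,0,0]]]'
python3 -m inch '[[[0.6,0,0,0,0,0,0],[0.6,0,0,0,0,0,0],[0.6,0,0,0,0,0,0],[0.6,0,0,0,0,0,0],[0.6,0,0,0,0,0,0],[0.6,0,0,0,0,0,0]]]'
python3 -m inch '[[[0.6,0,0,-0.15,0,0,0],[0.6,0,0,-0.25,0,0,0],[0.6,0,0,-0.25,0,0,0],[0.6,0,0,-0.25,0,0,0],[0.6,0,0,-0.25,0,0,0]]]'
python3 - <<'E'
from h import *
go(.537,-.2013,.40,26.5)
im,D=camera('wrist');cv2.imwrite('pics/c4.png',cv2.resize(im[120:360,200:440],(480,480))[...,::-1])
P=pose('wrist');X=cloud(P,D);m=(X[...,2]>.125)&(X[...,2]<.14)&(np.hypot(X[...,0]-.613,X[...,1]+.163)<.055)
print(cv2.minAreaRect(X[m][:,:2].astype(np.float32)*1000))
E
```

```text
time_s: 13.02
ee_pos: [0.6035, -0.1691, 0.3367]
tool_rot: [[0.893, 0.45, 0.002], [0.45, -0.893, -0.001], [0.001, 0.001, -1.0]]
wrist_force: [-0.0, -0.4, -0.5]
grip_width: 0.0251
gripper_force: 20.0
time_s: 13.52
ee_pos: [0.6031, -0.1696, 0.3352]
tool_rot: [[0.893, 0.449, -0.0], [0.449, -0.893, 0.0], [0.0, -0.0, -1.0]]
wrist_force: [-0.4, 0.0, 0.1]
grip_width: 0.0544
gripper_force: 0.0
time_s: 13.93
ee_pos: [0.6029, -0.1695, 0.3972]
tool_rot: [[0.893, 0.449, -0.001], [0.449, -0.893, 0.0], [-0.0, -0.0, -1.0]]
wrist_force: [0.2, -0.1, -0.9]
grip_width: 0.0547
gripper_force: 0.0
shift [-0.2926 -0.0046 -0.011 ] turn z 0.0065 yaw 26.7 dist mm 73.2 t 13.9333 w 0.05473426893213909
((612.8477783203125, -162.545654296875), (66.6558609008789, 66.23216247558594), 26.30350112915039)
```

View pics/c4.png

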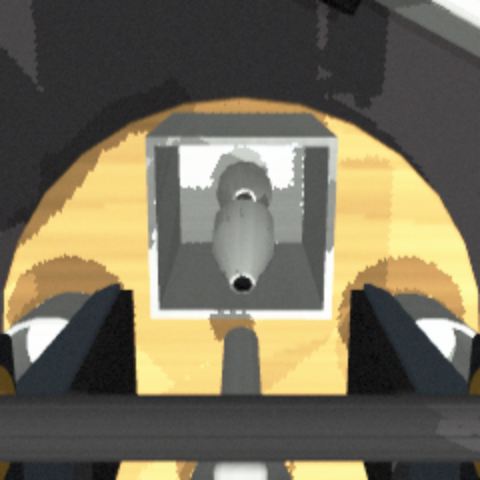

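Both nozzles are in the canister (second leaning on the first). Now the handle.

```bash
python3 -m inch '[[[0.6,0,0,-0.13,0,0,0],[0.6,0,0,-0.13,0,0,0],[0.6,-0.1,-0.002,-0.13,0,0,0],[0.6,-0.2,-0.004,-0.13,0,0,0],[0.6,-0.292,-0.005,-0.13,0,0,0],[0.6,-0.292,-0.005,-0.13,0,0,0],[0.6,-0.292,-0.005,-0.13,0,0,0]]]'
python3 - <<'E'
from h import *
go(.537,-.2013,.353,26.5)
im,D=camera('wrist')
P=pose('wrist');X=cloud(P,D);m=(X[...,2]>.19)&(X[...,2]<.21)&(np.hypot(X[...,0]-.537,X[...,1]+.2013)<.04)
print(m.sum(),cv2.minAreaRect(X[m][:,:2].astype(np.float32)*1000)); print(read_state()['joints'])
E
```

```text
time_s: 14.57
ee_pos: [0.5366, -0.2016, 0.4297]
tool_rot: [[0.894, 0.448, -0.001], [0.448, -0.894, 0.001], [-0.001, -0.001, -1.0]]
wrist_force: [0.9, -0.1, 1.1]
grip_width: 0.0548
gripper_force: 0.0
shift [ 2.200e-03 -1.000e-04  3.067e-01] turn z 0.0041 yaw 26.62 dist mm 76.7 t 14.5667 w 0.054839749722579434
2762 ((538.354248046875, -200.16064453125), (69.59432983398438, 16.019479751586914), 26.574398040771484)
[-4.62630345e-01  3.97705255e-01  1.44030189e+00  1.85090364e-04
  1.30420781e+00  6.42844367e-01]
```

```bash
python3 -m inch '[[[0.6,0.005,0.001,0.1,0,0,0],[0.6,0.005,0.001,0.2,0,0,0],[0.6,0.005,0.001,0.28,0,0,0],[0.6,0.005,0.001,0.307,0,0,0],[0.6,0.005,0.001,0.307,0,0,0],[0.6,0.005,0.001,0.307,0,0,0],[0.6,0.005,0.001,0.307,0,0,0]]]'
python3 -m inch '[[[0.1,0,0,0,0,0,0],[0.1,0,0,0,0,0,0],[0.1,0,0,0,0,0,0],[0.1,0,0,0,0,0,0],[0.1,0,0,0,0,0,0],[0.1,0,0,0,0,0,0],[0.1,0,0,0,0,0,0],[0.1,0,0,0,0,0,0]]]' 30
```

```text
time_s: 15.2
ee_pos: [0.5392, -0.2009, 0.3546]
tool_rot: [[0.893, 0.449, 0.002], [0.449, -0.893, -0.001], [0.001, 0.001, -1.0]]
wrist_force: [0.0, 0.2, 1.0]
grip_width: 0.0546
gripper_force: 0.0
time_s: 15.87
ee_pos: [0.5386, -0.201, 0.3536]
tool_rot: [[0.893, 0.449, 0.0], [0.449, -0.893, -0.0], [0.0, 0.0, -1.0]]
wrist_force: [1.3, -2.9, 0.8]
grip_width: 0.0161
gripper_force: 30.0
```

```bash
python3 -m inch '[[[0.1,0,0,0,0,0,-0.06],[0.1,0,0,0,0,0,-0.18],[0.1,0,0,0,0,0,-0.34],[0.1,0,0,0,0,0,-0.5],[0.1,0,0,0,0,0,-0.68],[0.1,0,0,0,0,0,-0.85],[0.1,0,0,0,0,0,-1],[0.1,0,0,0,0,0,-1]]]' 40
python3 -m inch '[[[0.1,0,0,0,0,0,-0.1],[0.1,0,0,0,0,0,-0.25],[0.1,0,0,0,0,0,-0.4],[0.1,0,0,0,0,0,-0.55],[0.1,0,0,0,0,0,-0.7],[0.1,0,0,0,0,0,-0.85],[0.1,0,0,0,0,0,-1],[0.1,0,0,0,0,0,-1]]]'
```

```text
time_s: 16.53
ee_pos: [0.5384, -0.2008, 0.3536]
tool_rot: [[0.546, 0.838, -0.0], [0.838, -0.546, 0.0], [-0.0, -0.0, -1.0]]
wrist_force: [-2.3, 0.2, 3.7]
grip_width: 0.0157
gripper_force: 40.0
time_s: 17.2
ee_pos: [0.5381, -0.2007, 0.3536]
tool_rot: [[0.055, 0.998, -0.001], [0.998, -0.055, 0.0], [0.0, -0.001, -1.0]]
wrist_force: [-5.4, 2.2, 6.7]
grip_width: 0.016
gripper_force: 40.0
```

Forces are low; continue.

```bash
python3 -m inch '[[[0.1,0,0,0,0,0,-0.1],[0.1,0,0,0,0,0,-0.25],[0.1,0,0,0,0,0,-0.4],[0.1,0,0,0,0,0,-0.55],[0.1,0,0,0,0,0,-0.7],[0.1,0,0,0,0,0,-0.85],[0.1,0,0,0,0,0,-1],[0.1,0,0,0,0,0,-1]]]'
python3 -m inch '[[[0.1,0,0,0,0,0,-0.1],[0.1,0,0,0,0,0,-0.25],[0.1,0,0,0,0,0,-0.4],[0.1,0,0,0,0,0,-0.55],[0.1,0,0,0,0,0,-0.7],[0.1,0,0,0,0,0,-0.85],[0.1,0,0,0,0,0,-1],[0.1,0,0,0,0,0,-1]]]'
python3 -m inch '[[[0.1,0,0,0,0,0,-0.1],[0.1,0,0,0,0,0,-0.25],[0.1,0,0,0,0,0,-0.4],[0.1,0,0,0,0,0,-0.55],[0.1,0,0,0,0,0,-0.7],[0.1,0,0,0,0,0,-0.85],[0.1,0,0,0,0,0,-1],[0.1,0,0,0,0,0,-1]]]'
```

```text
time_s: 17.87
ee_pos: [0.5378, -0.2007, 0.3536]
tool_rot: [[-0.451, 0.892, -0.002], [0.892, 0.451, 0.0], [0.001, -0.002, -1.0]]
wrist_force: [-10.1, 0.9, 8.1]
grip_width: 0.016
gripper_force: 40.0
time_s: 18.53
ee_pos: [0.5375, -0.201, 0.3535]
tool_rot: [[-0.837, 0.547, -0.003], [0.547, 0.837, -0.0], [0.002, -0.001, -1.0]]
wrist_force: [-13.4, -2.5, 10.1]
grip_width: 0.0155
gripper_force: 40.0
time_s: 19.2
ee_pos: [0.5374, -0.2013, 0.3535]
tool_rot: [[-0.998, 0.055, -0.003], [0.055, 0.998, -0.001], [0.003, -0.001, -1.0]]
wrist_force: [-14.9, -6.7, 10.0]
grip_width: 0.0155
gripper_force: 40.0
```

```bash
python3 -c "
from h import *
s=read_state();go(*s['ee_pos'],-153.9);print(s['joints'])"
```

```text
shift [0. 0. 0.] turn z -0.9759 yaw 176.82 dist mm 0.0 t 19.2 w 0.015472915933788625
[-0.46193052  0.47765829  1.5358684  -0.00207719  1.13035263 -1.97637163]
```

```bash
python3 -m inch '[[[0.1,0.001,0,0,0,0,-0.1],[0.1,0.002,-0.001,0,0,0,-0.25],[0.1,0.003,-0.001,-0.001,0,0,-0.4],[0.1,0.004,-0.002,-0.002,0,0,-0.55],[0.1,0.004,-0.002,-0.002,0,0,-0.7],[0.1,0.004,-0.002,-0.002,0,0,-0.85],[0.1,0.004,-0.002,-0.002,0,0,-0.96],[0.1,0.004,-0.002,-0.002,0,0,-0.96]]]'
python3 -m inch '[[[0.1,0,0,0,0,0,0],[0.1,0,0,0,0,0,0]]]'
python3 - <<'E'
from h import *
s=read_state();go(*s['ee_pos'],-153.9)
im,D=camera('top');P=pose('top');np.savez('t2.npz',im=im,D=D);X=cloud(P,D)
w,Dw=camera('wrist');np.savez('w5.npz',im=w,D=Dw)
m=(X[...,2]>.122)&(X[...,2]<.14)&(np.hypot(X[...,0]-.461,X[...,1]+.239)<.055)
print(m.sum(),cv2.minAreaRect(X[m][:,:2].astype(np.float32)*1000))
W=cloud(pose('wrist'),Dw);m=(W[...,2]>.122)&(W[...,2]<.14)&(np.hypot(W[...,0]-.461,W[...,1]+.239)<.055)
print(m.sum(),cv2.minAreaRect(W[m][:,:2].astype(np.float32)*1000))
c=np.zeros((600,800,3),np.uint8);c[:480,:400]=cv2.resize(im[200:350,340:465],(400,480));c[:480,400:]=cv2.resize(w[0:480,120:520],(400,480))
cv2.imwrite('pics/c5.png',c[:480,:,::-1])
E
```

```text
time_s: 19.87
ee_pos: [0.5372, -0.2018, 0.3536]
tool_rot: [[-0.902, -0.431, -0.001], [-0.431, 0.902, -0.001], [0.001, -0.0, -1.0]]
wrist_force: [-3.7, -6.1, -4.0]
grip_width: 0.0157
gripper_force: 40.0
time_s: 20.03
ee_pos: [0.5372, -0.2018, 0.3535]
tool_rot: [[-0.904, -0.428, -0.001], [-0.428, 0.904, -0.001], [0.001, -0.0, -1.0]]
wrist_force: [-3.6, -7.3, -3.7]
grip_width: 0.0156
gripper_force: 40.0
shift [0. 0. 0.] turn z -0.0263 yaw -154.69 dist mm 0.0 t 20.0333 w 0.015643901035824553
193 ((460.5830078125, -237.6188507080078), (65.91110229492188, 66.79792022705078), 25.103548049926758)
3863 ((460.47137451171875, -236.87863159179688), (65.79888916015625, 66.2636489868164), 25.377986907958984)
```

View pics/c5.png

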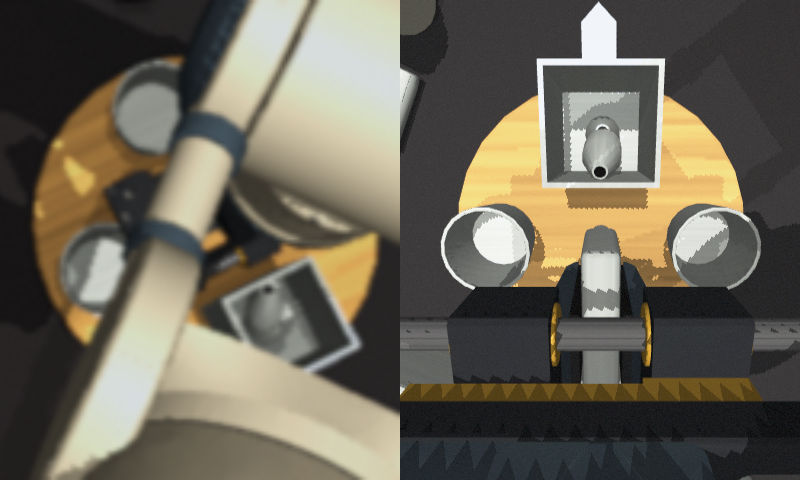

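Wrist view shows the arrow tip at (318,2) full-frame, just beyond the canister centred near u=321. Both nozzles are in it. Now a fine angle measurement from this one view.

```bash
python3 - <<'E'
from h import *
z=np.load('w5.npz');P=pose('wrist');X=cloud(P,z['D']);A=np.array([.5372,-.2018])
r=np.hypot(X[...,0]-A[0],X[...,1]-A[1])
def ang(v): return np.degrees(np.arctan2(v[1],v[0]))
m=(X[...,2]>.008)&(X[...,2]<.02)&(r>.12)&(r<.2)&(np.abs((np.degrees(np.arctan2(X[...,1]-A[1],X[...,0]-A[0]))+154+180)%360-180)<12)
q=X[m][:,:2]
u=np.array([np.cos(np.radians(-154)),np.sin(np.radians(-154))]);n=np.array([-u[1],u[0]])
s=(q-A)@u;t=(q-A)@n
mid=[]
for lo in np.arange(.125,.18,.004):
    k=(s>lo)&(s<lo+.004)
    if k.sum()>10: mid.append((lo+.002,(np.percentile(t[k],2)+np.percentile(t[k],98))/2,np.ptp(t[k])))
print(np.array(mid).round(4),np.median(X[m][:,2]), 'tip',s.max())
mid=np.array(mid)[:,:2];k=mid[:,0]<.16
print('pointer dir about A', -154+np.degrees(np.median(mid[:,1]/mid[:,0])), 'slope dir',-154+np.degrees(np.polyfit(*mid.T,1)[0]))
m=(X[...,2]>.127)&(X[...,2]<.137)&(np.hypot(X[...,0]-.461,X[...,1]+.239)<.055)
q=X[m][:,:2];c,_,a=cv2.minAreaRect((q*1000).astype(np.float32));print('can',c,a,ang(np.array(c)/1000-A))
m=(X[...,2]>.195)&(X[...,2]<.21)&(r<.05);q=X[m][:,:2];print('bar',m.sum(),cv2.minAreaRect((q*1000).astype(np.float32)))
m=(X[...,2]>.029)&(X[...,2]<.036)&(r<.128)&(r>.1);q=X[m][:,:2]
# turntable centre: fit circle to outer boundary
hull=cv2.convexHull((X[(X[...,2]>.029)&(X[...,2]<.036)&(r<.14)][:,:2]*1000).astype(np.float32))[:,0]
B=np.c_[2*hull,np.ones(len(hull))];sol=np.linalg.lstsq(B,(hull**2).sum(1),rcond=None)[0];print('tt',sol[:2],np.sqrt(sol[2]+sol[0]**2+sol[1]**2))
E
```

```text
[[ 0.143  -0.0014  0.0269]
 [ 0.147  -0.0013  0.0268]
 [ 0.151  -0.0014  0.0267]
 [ 0.155  -0.0014  0.0267]
 [ 0.159  -0.0014  0.0273]
 [ 0.163  -0.0011  0.0273]
 [ 0.167  -0.0011  0.0271]
 [ 0.171  -0.0012  0.027 ]
 [ 0.175  -0.0015  0.0182]
 [ 0.179  -0.0013  0.011 ]] 0.012712097237178033 tip 0.18301583518766984
pointer dir about A -154.4950958679098 slope dir -153.9114344703708
can (460.4714050292969, -236.87864685058594) 25.3780517578125 -155.4311500860806
bar 4711 ((533.6386108398438, -205.38807678222656), (61.25114822387695, 34.082550048828125), 12.829374313354492)
tt [ 521.26928749 -208.68871334] 109.55661771152958
```

Canister is about 0.6° short; nudge.

```bash
python3 -m inch '[[[0.1,0,0,0,0,0,-0.022],[0.1,0,0,0,0,0,-0.022],[0.1,0,0,0,0,0,-0.022],[0.1,0,0,0,0,0,-0.022],[0.1,0,0,0,0,0,-0.022],[0.1,0,0,0,0,0,-0.022]]]' 40
python3 - <<'E'
from h import *
s=read_state();go(*s['ee_pos'],-153.9);P=pose('wrist');im,D=camera('wrist');X=cloud(P,D);A=np.array([.5372,-.2018])
u=np.array([np.cos(np.radians(-153.9)),np.sin(np.radians(-153.9))]);n=np.array([-u[1],u[0]])
s=(X[...,:2]-A)@u;t=(X[...,:2]-A)@n
k=(X[...,2]>.008)&(X[...,2]<.02)&(s>.143)&(s<.171)&(abs(t)<.025)
lo,hi=[],[]
for a in np.arange(.143,.17,.004):
    b=k&(s>a)&(s<a+.004);lo.append((a,np.percentile(t[b],2)));hi.append((a,np.percentile(t[b],98)))
lo,hi=np.array(lo),np.array(hi);mid=(lo[:,1]+hi[:,1])/2
print('pointer lateral',mid.mean(),'slope deg',np.degrees(np.polyfit(lo[:,0],mid,1)[0]))
m=(X[...,2]>.127)&(X[...,2]<.137)&(np.hypot(X[...,0]-.461,X[...,1]+.239)<.055)
c,_,a=cv2.minAreaRect((X[m][:,:2]*1000).astype(np.float32));print('can lateral',(np.array(c)/1000-A)@n,'orient',a-26.1)
E
```

```text
time_s: 20.63
ee_pos: [0.5372, -0.2018, 0.3536]
tool_rot: [[-0.899, -0.438, -0.001], [-0.438, 0.899, -0.001], [0.001, -0.0, -1.0]]
wrist_force: [-3.3, -7.4, -4.1]
grip_width: 0.0155
gripper_force: 40.0
shift [0. 0. 0.] turn z -0.0043 yaw -154.03 dist mm 0.0 t 20.6333 w 0.015467694940840309
pointer lateral -0.0018407166556652658 slope deg -0.642040550050781
can lateral -0.0013146044891249402 orient -0.11685142517089986
```

```bash
python3 -c "
from plant import *
s=read_state();print(s['gripper_force'],max(map(abs,s['qvel'])));print(hand_in())"
```

```text
39.999462962150574 0.00224564412852222
the job is handed in; nothing more can be done
None
```

I dropped both nozzles into the square canister, turned the carousel until the canister was over the pointer (within about 0.5° by my last measurement), and handed in at about 20.7 s, still gripping the handle at 40 N.

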